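Clip the plaster sample strip on the hold-down stage

ROBOT

A 6-joint arm with a two-finger parallel gripper is mounted at the origin on a cart in front of the work surface, level with it; the furniture and walls round the work are solid. World frame = base frame: x ahead of the robot, y to its left, z up, the work surface at z = 0. Lengths are in m, angles in rad, forces in N, time in s.
With the tool pointing down it reaches from about 0.225 to 0.875 m from the base axis. Payload 3.4 kg.
Tool frame: the origin (TCP) lies on the centre line of the jaws, within the pads' length; the fingertips stand 11 mm ahead of it and the grasp point (between the pads) lies 8 mm behind it; z points along the fingers, y is the line along which they close (so a half turn about z gives the same grasp; the last joint's range is limited). The gripper opens to 85 mm and grips with 20 to 120 N. Pads are 22 mm wide; open, the fingers measure 114 mm over their backs; the gripper's body (76 mm by 85 mm) begins 54 mm behind the grasp point. The pads swing forward as they close: fully open they stand 13 mm farther back than shut.
Start: joints at [0.993, 0.276, 1.505, -0, 1.361, -0.121], TCP at [0.254, 0.516, 0.242] pointing down, gripper open.
Joint ranges: [-2.89, 2.89], [-0.75, 2.08], [0.22, 2.7], [-1.18, 4.32], [0.11, 2.71], [-2.7, 2.7]. Speed limits (rad/s): [2.57, 2.57, 3.14, 3.14, 3.14, 3.14].

INTERFACE

Orientations are given as a unit quaternion [w, x, y, z].
In Python, from rig import manip, eyes, job gives the robot as it stands.
- The arm moves only by the tool drive_tool, never from a script. Its argument "rows" is a list of rows, each a list of 3 entries, a list of its own where there are three numbers: the turn, a rotation vector about the world's x, y, z in rad, then the shift along the world's x, y, z in cm, then the finger opening in cm, from 0 to 8.54. A call has 1 to 8 rows; each row shifts and turns the commanded pose from where the row before left it; what a row does not reach is not made up. A row lasts 1/8 s, in which the tool goes at most 62.5 mm and 10.7 degrees, less where a joint would pass 70% of its speed; a pose out of reach is approached as far as the arm can. A call is refused whole if a number of a shift passes 6.25 or a number of a turn 0.188, either way. A call with a gripper value outside its range is refused whole. The fingers move at their own pace and stop on an object; "force" is the grip in N (left out, the last holds). Time passes only in rows, so rows that do not move let the fingers close. It gives the time, the measured TCP pose, the force, the opening and the grip force at its end, in the units of the state.
- manip.get_state(): the state, without advancing time (a new reading comes with each control period).
- eyes.get_image(name): name is "scene" or "side" or "wrist"; returns the picture (400x640x3 uint8, red, green, blue); there is no depth.
- eyes.get_calibration(name): a dict with "camera_matrix" (3x3 intrinsics, pixels), "view" (4x4, takes a point from world to camera coordinates). Camera axes: x right, y up, looking along -z (the intrinsics and any distortion apply to the point x, -y, -z); pixel columns grow to the right and rows downward; lengths in m; the calibration is good to about 2 mm. A picture is of the moment at which its call begins: read the wrist's pose just before it. get_calibration takes no time and is no camera call; for the wrist camera it gives the pose at the moment of the call.
- job.sign_off(): hands the job in; it is judged then, once.
The state is a dict: "clock": time; "qpos": joint angles; "qd": joint speeds; "effort": joint torques, N m; "position": TCP position; "ee_rot": TCP orientation; "contact_force": force on the tool from outside, world axes, zero at the start; "moment": the same for the moment, N m; "width": finger opening in m; "gripper_force": force on a finger pad.
Only numpy, scipy, OpenCV 4.12 (cv2) and the standard library are available. Lean on these libraries where they do the work, as an engineer would, in place of code of your own. Each camera call takes 0.05 s, during which the arm holds its last target. There are 200 camera calls.

TASK

Lift the clip of the small metal hold-down stage, slide the flat plaster strip lengthwise under the raised clip, centred, until its end is up to the back stop, and lower the clip again until its foot sits on the strip. Take the flat strip, not the beaded moulding lying near it, and leave the moulding where it is.

Things in the scene. Friction and masses are not known exactly. Their poses are not given: they have to be found in the camera images.
- jig: Fixed aluminium hold-down stage. Origin on the table straight under the clip's foot, z up, +x along the plate from its open front to the back stop. Plate 15 mm thick, x -65 to +85 mm, y +-40 mm. Two guide posts at x 70, y +-18 mm, 98 mm high over the table. A strip slides in along +x; home, it lies at y = 0 with its far end at the stop and its near part overhanging the plate's front.
- stop_face (a point): Back stop of the stage, a steel bar 50 mm wide standing 15 mm above the plate: middle of its front face, 40 mm beyond the clip's foot (x = +40 mm in the stage's frame) and 22 mm above the table. Axes as the stage's.
- clip (a joint): Height of the sprung clip on its posts, m: 0 down (foot 2 mm above the plate), 0.045 fully up, 0.012 with the foot on the strip. A steel arm 20 mm wide, 8 mm thick, reaching forward from the posts, with a rubber foot 20 mm across under its front end. Spring and weight draw it down (2 to 3 N) but guide friction (5 N) holds it where it is left; about 8 N lifts it, about 3 N lowers it.
- clip_knob (a point): Centre of the black round knob on the clip, straight above the foot: 24 mm in diameter, 28 mm high, its top 13 mm above this point and its underside 15 mm below. It moves straight up and down with the clip; fully down it is 52 mm above the table. Axes as the stage's.
- strip_mid (a point): Flat plaster strip, a plain bar 170 x 40 x 14 mm, 0.1 to 0.17 kg, with a few combed ribs on top at one end; either end may go in first. This point is its centre, half-way up; x along its length, y across its width, z up. Lies flat on the table.
- moulding: Bystander: white plaster moulding with a row of beads on top, 120 x 34 x 29 mm; origin at the centre of its underside, its long axis is y. Not to be used or moved.

How it is judged:
By the outcome, as a careful person would: the job done as asked, in the order asked, and still so for the second after the job is handed in, with the robot touching nothing.
It also fails if it takes over 58 s, if anything falls off the work surface, if the arm or the gripper's body presses on something with over 40 N, if the wrist force passes 120 N, or if a joint passes its speed limit or range.

## Working session

There is one attempt and no reset: what is moved stays moved. The work goes in short steps, Python scripts to look and compute and a tool call to move; the robot and the scene stay as the last step left them, time stands still between calls to the robot, and variables do not carry over. Pictures are saved under pics/ and viewed, at most 10 in all, crops included, and the job is handed in when it is done.

Besides the shell and the picture viewer there is one more tool, called by a JSON object that holds its "op" and its "data", one argument or row to a line. drive_tool: Moves the arm, as the interface text tells. Its arguments: {"type":"object","properties":{"rows":{"type":"array"},"force":{"type":"number"}},"required":["rows"]}

```bash
mkdir -p pics; cat > h.py <<'E'
import numpy as np, cv2
from rig import manip, eyes, job
def snap(n,f):
    im=eyes.get_image(n); cv2.imwrite('pics/'+f,cv2.cvtColor(im,cv2.COLOR_RGB2BGR)); return im
def ray(n,px,z,cal=None):
    c=cal or eyes.get_calibration(n); K=np.array(c['camera_matrix']);V=np.array(c['view'])
    d=np.linalg.inv(K)@[px[0],px[1],1]; d=np.array([d[0],-d[1],-d[2]])
    R=V[:3,:3]; o=-R.T@V[:3,3]; w=R.T@d
    return o+w*(z-o[2])/w[2]
def proj(n,p,cal=None):
    c=cal or eyes.get_calibration(n); K=np.array(c['camera_matrix']);V=np.array(c['view'])
    q=V[:3,:3]@p+V[:3,3]; q=K@[q[0],-q[1],-q[2]]; return q[:2]/q[2]
E
python3 - <<'E'
from h import *
a=snap('scene','s1.png');b=snap('side','d1.png')
print(eyes.get_calibration('scene').keys())
for n in('scene','side'):
    V=np.array(eyes.get_calibration(n)['view']);print(n,-V[:3,:3].T@V[:3,3])
s=manip.get_state();print(s['clock'],s['position'],s['ee_rot'],s['contact_force'])
E
```

```text
dict_keys(['camera_matrix', 'view'])
scene [ 0.2048625  -0.6373504   0.60558402]
side [ 0.61219734 -0.81461384  0.4720287 ]
0.1 [0.25337028 0.51567289 0.24152154] [-2.88464368e-04  2.26417065e-01  9.74030106e-01 -7.63383197e-04] [ 0.66785777 -0.39952978 -0.05532208]
```

View pics/s1.png

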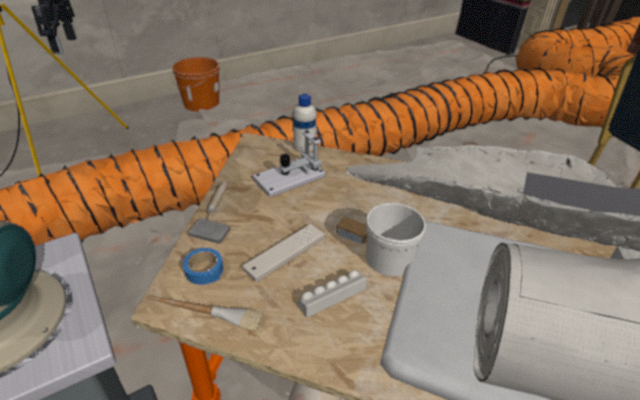

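View pics/d1.png

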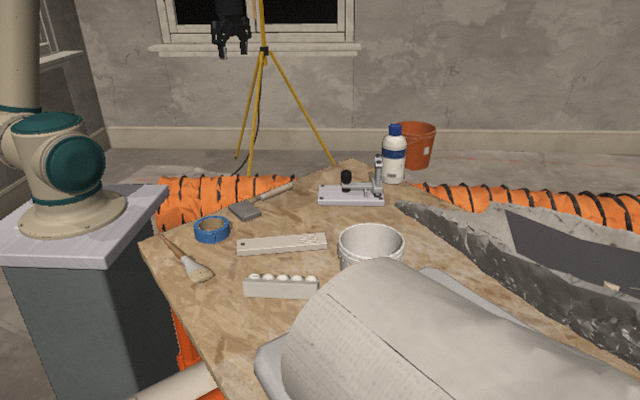

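The scene view shows the stage at about (288,178) with its knob at (285,160), the strip from (245,270) to (322,232), and the moulding at (333,293). In the side view the stage is at about (350,195) and the strip at (282,244). I'll enlarge both.

```bash
python3 - <<'E'
import cv2
a=cv2.imread('pics/s1.png')[125:285,235:335];b=cv2.imread('pics/d1.png')[145:265,225:415]
# scene: stage & strip, 100x160
cv2.imwrite('pics/c1.png',cv2.resize(cv2.imread('pics/s1.png')[125:285,230:340],None,fx=3.75,fy=3.75,interpolation=cv2.INTER_CUBIC))
cv2.imwrite('pics/c2.png',cv2.resize(b,None,fx=4,fy=4,interpolation=cv2.INTER_CUBIC))
E
```

```text
(no output)
```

View pics/c1.png

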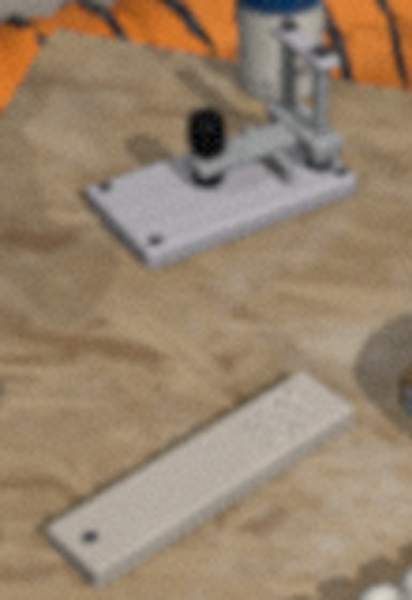

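View pics/c2.png

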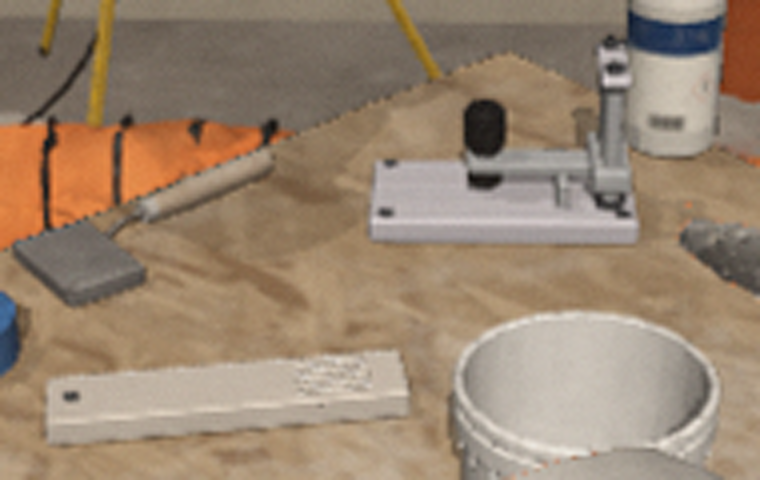

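Crop 1 (scene) puts the plate's top corners at (83,193), (150,250) and (355,178), the knob at (206,133), and the strip's top corners at (47,527), (95,568), (355,410) and (300,372). Crop 2 (side) has the plate at (373,162), (371,225) and (637,226), the knob at (485,128), and the strip at (48,380), (48,428), (408,392) and (402,350).

```bash
python3 - <<'E'
from h import *
np.set_printoptions(precision=4,suppress=True)
S=lambda p:(230+p[0]/3.75,125+p[1]/3.75); D=lambda p:(225+p[0]/4,145+p[1]/4)
for n,F,pl,kn,st in(('scene',S,[(83,193),(150,250),(355,178)],(206,133),[(47,527),(95,568),(355,410),(300,372)]),
  ('side',D,[(373,162),(371,225),(637,226)],(485,128),[(48,380),(48,428),(408,392),(402,350)])):
    P=np.array([ray(n,F(p),.015)[:2] for p in pl]);T=np.array([ray(n,F(p),.014)[:2] for p in st])
    e=P[2]-P[1];f=T[2]+T[3]-T[0]-T[1]
    print(n,'plate',P,np.linalg.norm(e),np.linalg.norm(P[0]-P[1]),'yaw',np.arctan2(e[1],e[0]),'mid',(P[0]+P[2])/2)
    print(' knob',ray(n,F(kn),.052)); print(' strip',T,T.mean(0),np.linalg.norm(f)/2,'yaw',np.arctan2(f[1],f[0]))
    u=e/np.linalg.norm(e); print(' origin from plate',(P[0]+P[2])/2-u*.01)
print(ray('scene',(395,245),.05),ray('scene',(333,293),.015),ray('scene',(303,125),.08))
print(manip.get_state()['qpos'], eyes.get_calibration('wrist')['view'])
E
```

```text
scene plate [[0.5238 0.134 ]
 [0.5328 0.0622]
 [0.6758 0.063 ]] 0.14298348269153419 0.07231482615656956 yaw 0.005443948500500331 mid [0.5998 0.0985]
 knob [0.5943 0.1045 0.052 ]
 strip [[ 0.3905 -0.1065]
 [ 0.399  -0.1419]
 [ 0.5626 -0.1132]
 [ 0.5533 -0.0731]] [ 0.4764 -0.1087] 0.16609755514955576 yaw 0.18830525147631072
 origin from plate [0.5898 0.0984]
side plate [[0.5296 0.1302]
 [0.5347 0.0508]
 [0.68   0.0561]] 0.1453292366398606 0.07961483330401861 yaw 0.03654322384410257 mid [0.6048 0.0932]
 knob [0.5957 0.1002 0.052 ]
 strip [[ 0.3938 -0.1117]
 [ 0.4035 -0.1515]
 [ 0.5651 -0.1135]
 [ 0.56   -0.0765]] [ 0.4806 -0.1133] 0.16792672711613138 yaw 0.21969869906688563
 origin from plate [0.5948 0.0928]
[ 0.6342 -0.2331  0.05  ] [ 0.4955 -0.2436  0.015 ] [0.687  0.1811 0.08  ]
[ 0.993   0.2765  1.506   0.      1.3607 -0.121 ] [[ 0.4414  0.8973 -0.0023 -0.5725]
 [-0.8631  0.4239 -0.2747  0.0361]
 [-0.2455  0.1233  0.9615 -0.3795]
 [ 0.      0.      0.      1.    ]]
```

{"op": "drive_tool", "data": {
  "rows": [
    [[0, 0, 0.06], [3.5, -4.9, 0], 8.5],
    [[0, 0, 0.06], [3.5, -4.9, 0], 8.5],
    [[0, 0, 0.06], [3.5, -4.9, 0], 8.5],
    [[0, 0, 0.06], [3.5, -4.9, 0], 8.5],
    [[0, 0, 0.06], [3.5, -4.9, 0], 8.5],
    [[0, 0, 0.06], [3.5, -4.9, 0], 8.5],
    [[0, 0, 0.06], [3.5, -4.9, 0], 8.5],
    [[0, 0, 0.06], [3.5, -4.9, 0], 8.5]
  ]
}}

```text
clock: 1.1
position: [0.5343, 0.1223, 0.242]
ee_rot: [-0.0, -0.012, 1.0, 0.0]
contact_force: [0.5, -0.2, 0.8]
width: 0.085
gripper_force: 0.0
```

{"op": "drive_tool", "data": {
  "rows": [
    [[0, 0, 0.02], [1.7, -2.6, -1], 8.5],
    [[0, 0, 0], [0, 0, -1], 8.5],
    [[0, 0, 0], [0, 0, 0], 8.5],
    [[0, 0, 0], [0, 0, 0], 8.5]
  ]
}}

```text
clock: 1.6
position: [0.55, 0.0992, 0.2225]
ee_rot: [-0.0, -0.022, 1.0, 0.0]
contact_force: [0.5, 0.0, -0.2]
width: 0.0851
gripper_force: 0.0
```

```bash
python3 - <<'E'
from h import *
import json
c=eyes.get_calibration('wrist');snap('wrist','w1.png')
json.dump({k:np.array(v).tolist() for k,v in c.items()},open('w1.json','w'))
s=manip.get_state();print(s['clock'],s['position'],s['ee_rot'],s['contact_force'],s['width'])
E
```

```text
1.65 [0.55017267 0.09919367 0.22276398] [ 2.29610968e-04 -2.23798828e-02  9.99749496e-01  1.80943568e-04] [-0.34852446 -0.92866056  0.37943833] 0.08497169559978034
```

View pics/w1.png

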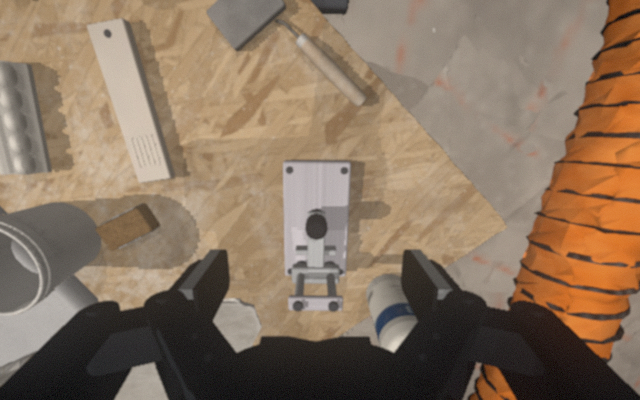

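The wrist view shows the stage from above: plate corners about (284,161) and (351,161), knob (316,222). The strip lies from (105,22) to (156,180). I'll enlarge both.

```bash
python3 - <<'E'
import cv2,numpy as np
a=cv2.imread('pics/w1.png');f=lambda i:cv2.resize(i,None,fx=3.5,fy=3.5,interpolation=cv2.INTER_CUBIC)
cv2.imwrite('pics/c3.png',np.hstack([f(a[150:320,270:365]),f(a[15:185,80:180])]))
E
```

```text
(no output)
```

View pics/c3.png

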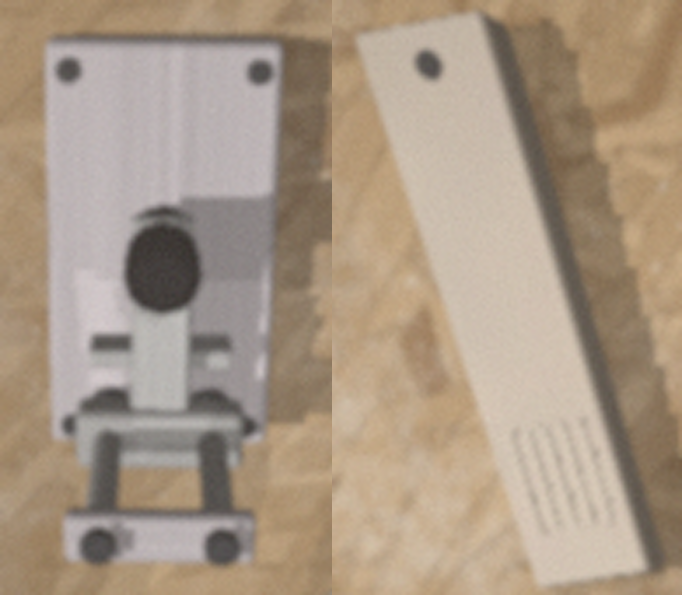

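The crop gives the plate top corners as (47,45), (280,45), (268,437) and (54,437). The knob's top disc is at (162,274), the post tops at (98,546) and (222,546), and the strip's top corners at (357,37), (480,12), (650,570) and (538,587).

```bash
python3 - <<'E'
from h import *
import json
np.set_printoptions(precision=4,suppress=True)
c=json.load(open('w1.json'))
L=lambda x,y,z:ray('wrist',(270+x/3.5,150+y/3.5),z,c)[:2]
R=lambda x,y,z:ray('wrist',(80+(x-332)/3.5,15+y/3.5),z,c)[:2]
P=np.array([L(*p,.015) for p in((47,45),(280,45),(268,437),(54,437))])
T=np.array([R(*p,.014) for p in((357,37),(480,12),(650,570),(538,587))])
for n,Q in(('plate',P),('strip',T)):
    e=Q[2]+Q[3]-Q[0]-Q[1];print(n,Q.tolist(),'size',np.linalg.norm(e)/2,np.linalg.norm(Q[1]-Q[0]),np.linalg.norm(Q[2]-Q[3]),'mid',Q.mean(0),'yaw',np.arctan2(e[1],e[0]))
print('knob',L(162,274,.065))
p,q=L(98,546,.098),L(222,546,.098);d=q-p;print('posts',p,q,np.linalg.norm(d),(p+q)/2,np.arctan2(-d[0],d[1]))
E
```

```text
plate [[0.5314766239540405, 0.06026860817980043], [0.5280619885594284, 0.13753736252215937], [0.6735939399459562, 0.14431056817245108], [0.6770963730839028, 0.06500169455905863]] size 0.14568948784131186 0.07734416676452047 0.07938617305117336 mid [0.6026 0.1018] yaw 0.039499365273318335
strip [[0.39856522318495163, -0.1443103830642744], [0.3904133114253057, -0.10718935007732751], [0.5552679865355862, -0.07248357607869636], [0.5628347261715314, -0.11097155595180765]] size 0.1680422508986224 0.038005588475315745 0.03922473892113501 mid [ 0.4768 -0.1087] yaw 0.20387212854373446
knob [0.5916 0.101 ]
posts [0.6637 0.0856] [0.6622 0.1214] 0.03592670280212552 [0.663  0.1035] 0.044123722269573874
```

{"op": "drive_tool", "data": {
  "rows": [
    [[0, 0, 0], [2.3, 0.1, -2], 8.5],
    [[0, 0, 0], [2, 0.1, -3], 8.5],
    [[0, 0, 0], [0, 0, -4], 8.5],
    [[0, 0, 0], [0, 0, -4], 8.5],
    [[0, 0, 0], [0, 0, -3], 8.5],
    [[0, 0, 0], [0, 0, -1.3], 8.5],
    [[0, 0, 0], [0, 0, 0], 8.5]
  ]
}}

```text
clock: 2.52
position: [0.5934, 0.1006, 0.0493]
ee_rot: [-0.0, -0.022, 1.0, 0.0]
contact_force: [-0.5, -0.7, -0.1]
width: 0.0849
gripper_force: 0.0
```

{"op": "drive_tool", "data": {
  "rows": [
    [[0, 0, 0], [0, 0, 0], 4],
    [[0, 0, 0], [0, 0, 0], 2],
    [[0, 0, 0], [0, 0, 0], 2],
    [[0, 0, 0], [0, 0, 0], 2],
    [[0, 0, 0], [0, 0, 0], 2],
    [[0, 0, 0], [0, 0, 0], 2]
  ],
  "force": 30
}}

```text
clock: 3.28
position: [0.594, 0.1023, 0.0501]
ee_rot: [0.001, -0.021, 1.0, 0.002]
contact_force: [-1.1, 6.8, 2.1]
width: 0.0226
gripper_force: 30.1
```

{"op": "drive_tool", "data": {
  "rows": [
    [[0, 0, 0], [0, 0.15, 0], 2],
    [[0, 0, 0], [0, 0, 0.5], 2],
    [[0, 0, 0], [0, 0, 0.7], 2],
    [[0, 0, 0], [0, 0, 0.8], 2],
    [[0, 0, 0], [0, 0, 0.8], 2],
    [[0, 0, 0], [0, 0, 0.8], 2],
    [[0, 0, 0], [0, 0, 0.5], 2],
    [[0, 0, 0], [0, 0, 0], 2]
  ],
  "force": 40
}}

```text
clock: 4.28
position: [0.5939, 0.1023, 0.0902]
ee_rot: [0.0, -0.021, 1.0, 0.001]
contact_force: [2.2, 4.7, -2.7]
width: 0.0219
gripper_force: 40.0
```

{"op": "drive_tool", "data": {
  "rows": [
    [[0, 0, 0], [0, 0, 0], 6],
    [[0, 0, 0], [0, 0, 0], 6.5],
    [[0, 0, 0], [0, 0, 0], 6.5],
    [[0, 0, 0], [0, 0, 2], 6.5],
    [[0, 0, 0], [0, 0, 4], 6.5],
    [[0, 0, 0], [0, 0, 5], 6.5],
    [[0, 0, 0.05], [-3.6, -5, 0], 6.5],
    [[0, 0, 0.05], [-3.6, -5, 0], 6.5]
  ]
}}

```text
clock: 5.28
position: [0.5213, 0.0004, 0.2012]
ee_rot: [0.001, -0.073, 0.997, -0.001]
contact_force: [-0.2, -0.7, -0.3]
width: 0.0651
gripper_force: 0.0
```

{"op": "drive_tool", "data": {
  "rows": [
    [[0, 0, 0.06], [-3.6, -5, 0], 6.5],
    [[0, 0, 0], [-3.6, -5, -3], 6.5],
    [[0, 0, 0], [-1.2, -2, -4], 6.5],
    [[0, 0, 0], [0, 0, -2], 6.5],
    [[0, 0, 0], [0, 0, 0], 6.5]
  ]
}}

```text
clock: 5.9
position: [0.4393, -0.1141, 0.112]
ee_rot: [-0.002, -0.101, 0.995, 0.001]
contact_force: [0.2, 0.2, 0.6]
width: 0.0651
gripper_force: 0.0
```

```bash
python3 - <<'E'
from h import *
import json
s=manip.get_state();c=eyes.get_calibration('wrist');snap('wrist','w2.png')
json.dump({k:np.array(v).tolist() for k,v in c.items()},open('w2.json','w'))
print(s['clock'],s['position'],s['ee_rot'],s['contact_force'],s['width'])
E
```

```text
5.9 [ 0.4393368  -0.11407842  0.11196509] [-1.58695319e-03 -1.00934706e-01  9.94891489e-01  7.68833889e-04] [0.1530369  0.23540352 0.6193697 ] 0.06505834437240296
```

View pics/w2.png

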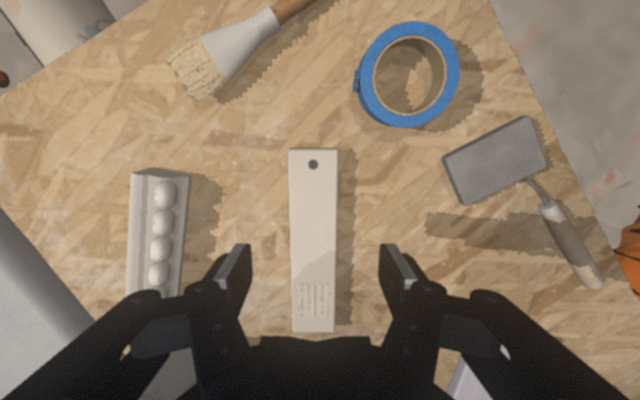

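The strip is seen squarely between the fingers with top corners (289,150), (338,149), (335,331) and (293,331). The moulding, at (157,235), is well clear.

```bash
python3 - <<'E'
from h import *
import json
np.set_printoptions(precision=4,suppress=True)
c=json.load(open('w2.json'))
Q=np.array([ray('wrist',p,.014,c)[:2] for p in((289,150),(338,149),(335,331),(293,331))])
e=Q[2]+Q[3]-Q[0]-Q[1];a=np.arctan2(e[1],e[0]);u=e/np.linalg.norm(e)
print(Q,np.linalg.norm(e)/2,Q.mean(0),a); near=(Q[0]+Q[1])/2;print('near',near,'grasp',near+.045*u, 'from mid',Q.mean(0)-.04*u)
print(ray('wrist',(188,176),.014,c))
E
```

```text
[[ 0.3978 -0.1445]
 [ 0.3895 -0.1073]
 [ 0.5538 -0.0728]
 [ 0.5616 -0.1112]] 0.16753504546526368 [ 0.4757 -0.1089] 0.20330873332419433
near [ 0.3936 -0.1259] grasp [ 0.4377 -0.1168] from mid [ 0.4365 -0.117 ]
[ 0.4341 -0.2196  0.014 ]
```

{"op": "drive_tool", "data": {
  "rows": [
    [[0, 0, 0], [-0.2, -0.3, -2], 6.5],
    [[0, 0, 0], [0, 0, -3], 6.5],
    [[0, 0, 0], [0, 0, -2.5], 6.5],
    [[0, 0, 0], [0, 0, -1.5], 6.5],
    [[0, 0, 0], [0, 0, -0.6], 6.5],
    [[0, 0, 0], [0, 0, 0], 6.5]
  ]
}}

```text
clock: 6.7
position: [0.4396, -0.1171, 0.0175]
ee_rot: [0.001, -0.102, 0.995, -0.0]
contact_force: [0.4, 0.5, 0.8]
width: 0.0648
gripper_force: 0.0
```

{"op": "drive_tool", "data": {
  "rows": [
    [[0, 0, 0], [0, 0, 0], 4.5],
    [[0, 0, 0], [0, 0, 0], 3.6],
    [[0, 0, 0], [0, 0, 0], 3.6],
    [[0, 0, 0], [0, 0, 0], 3.6],
    [[0, 0, 0], [0, 0, 0], 3.6]
  ],
  "force": 60
}}

```text
clock: 7.32
position: [0.4394, -0.1171, 0.0182]
ee_rot: [0.001, -0.102, 0.995, -0.0]
contact_force: [-0.8, 1.5, 5.9]
width: 0.0379
gripper_force: 59.6
```

{"op": "drive_tool", "data": {
  "rows": [
    [[0, 0, 0], [0, 0, 0], 4.8],
    [[0, 0, 0], [0, 0, 0], 4.8],
    [[0, 0, 0], [0, 0, -0.4], 4.8],
    [[0, 0, 0], [0, 0, 0], 3.6],
    [[0, 0, 0], [0, 0, 0], 3.6],
    [[0, 0, 0], [0, 0, 0], 3.6],
    [[0, 0, 0], [0, 0, 0], 3.6]
  ],
  "force": 60
}}

```text
clock: 8.2
position: [0.4385, -0.1169, 0.0128]
ee_rot: [-0.0, -0.101, 0.995, 0.0]
contact_force: [-0.2, 0.5, 1.5]
width: 0.0381
gripper_force: 60.5
```

```bash
python3 - <<'E'
from h import *
import json
np.set_printoptions(precision=3,suppress=True)
c=json.load(open('w1.json'))
for p in((238,48),(285,12),(296,33),(305,45),(355,103),(367,97)):print(p,ray('wrist',p,.0,c)[:2],ray('wrist',p,.025,c)[:2])
# handle end height: side px
S=(225+270/4,145+155/4)
for z in(0,.01,.02,.03,.04):print(z,ray('side',S,z),ray('side',(225+148/4,145+205/4),z))
E
```

```text
(238, 48) [0.41  0.007] [0.415 0.013]
(285, 12) [0.373 0.058] [0.381 0.061]
(296, 33) [0.392 0.07 ] [0.399 0.072]
(305, 45) [0.404 0.08 ] [0.409 0.081]
(355, 103) [0.461 0.14 ] [0.463 0.137]
(367, 97) [0.454 0.153] [0.456 0.149]
0 [0.463 0.168 0.   ] [0.4   0.098 0.   ]
0.01 [0.466 0.148 0.01 ] [0.405 0.079 0.01 ]
0.02 [0.469 0.127 0.02 ] [0.409 0.06  0.02 ]
0.03 [0.472 0.106 0.03 ] [0.414 0.04  0.03 ]
0.04 [0.475 0.085 0.04 ] [0.418 0.021 0.04 ]
```

{"op": "drive_tool", "data": {
  "rows": [
    [[0, 0, 0], [0, 0, 1.5], 3.6],
    [[0, 0, 0], [0, 0, 3], 3.6],
    [[0, 0, 0], [0, 0, 2.5], 3.6],
    [[0, 0, -0.04], [0.1, 5, 0], 3.6],
    [[0, 0, -0.04], [0.1, 5, 0], 3.6],
    [[0, 0, -0.04], [0.2, 5, 0], 3.6],
    [[0, 0, -0.04], [0.2, 5, 0], 3.6],
    [[0, 0, 0], [0, 1.3, 0], 3.6]
  ]
}}

```text
clock: 9.2
position: [0.4444, 0.0983, 0.0827]
ee_rot: [-0.0, -0.023, 1.0, 0.0]
contact_force: [0.0, -1.0, -1.5]
width: 0.0384
gripper_force: 60.9
```

{"op": "drive_tool", "data": {
  "rows": [
    [[0, 0, 0], [0, 0, 0], 3.6],
    [[0, 0, 0], [0, 0, 0], 3.6]
  ]
}}

```text
clock: 9.45
position: [0.4447, 0.0949, 0.0828]
ee_rot: [-0.0, -0.021, 1.0, -0.0]
contact_force: [-0.1, 0.2, -1.6]
width: 0.0382
gripper_force: 60.9
```

```bash
python3 - <<'E'
from h import *
b=snap('side','d2.png');snap('scene','s2.png')
a=cv2.imread('pics/d2.png')[130:230,215:415];c=cv2.imread('pics/s2.png')[120:240,200:340]
f=lambda i,k:cv2.resize(i,None,fx=k,fy=k,interpolation=cv2.INTER_CUBIC)
A=f(a,4)[:,:800]; cv2.imwrite('pics/c4.png',A)
E
```

```text
(no output)
```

View pics/c4.png

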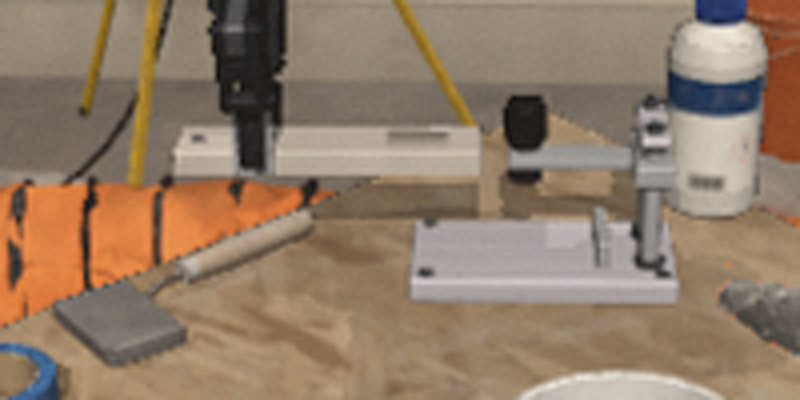

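Strip is level in the grip with its far end at (480,155), and the clip is raised with its foot at (525,175). Next: drop to insertion height and enter.

{"op": "drive_tool", "data": {
  "rows": [
    [[0, 0, 0], [0, 0.1, -1.5], 3.6],
    [[0, 0, 0], [0, 0, -1.5], 3.6],
    [[0, 0, 0], [0, 0, -0.7], 3.6],
    [[0, 0, 0], [0, 0, 0], 3.6],
    [[0, 0, 0], [1.2, 0.05, 0], 3.6],
    [[0, 0, 0], [1.2, 0.05, 0], 3.6],
    [[0, 0, 0], [1.1, 0.05, 0], 3.6],
    [[0, 0, 0], [0, 0, 0], 3.6]
  ]
}}

```text
clock: 10.55
position: [0.4816, 0.0986, 0.0462]
ee_rot: [0.001, -0.022, 1.0, 0.0]
contact_force: [-0.2, 0.3, -1.7]
width: 0.0384
gripper_force: 60.9
```

{"op": "drive_tool", "data": {
  "rows": [
    [[0, 0, 0], [0, -0.05, -0.8], 3.6],
    [[0, 0, 0], [0, 0, -0.7], 3.6],
    [[0, 0, 0], [0, 0, 0], 3.6],
    [[0, 0, 0], [0.8, 0.03, 0], 3.6],
    [[0, 0, 0], [0.8, 0.03, 0], 3.6],
    [[0, 0, 0], [0.5, 0.02, 0], 3.6],
    [[0, 0, 0], [0, 0, 0], 3.6]
  ]
}}

```text
clock: 11.42
position: [0.5016, 0.0988, 0.0311]
ee_rot: [0.0, -0.022, 1.0, 0.0]
contact_force: [-0.3, -0.6, -1.1]
width: 0.0385
gripper_force: 60.9
```

{"op": "drive_tool", "data": {
  "rows": [
    [[0, 0, 0], [0, 0, -0.2], 3.6],
    [[0, 0, 0], [0.25, 0.01, 0], 3.6],
    [[0, 0, 0], [0.25, 0.01, 0], 3.6],
    [[0, 0, 0], [0, 0, 0], 3.6]
  ]
}}

```text
clock: 11.92
position: [0.5062, 0.099, 0.029]
ee_rot: [0.0, -0.022, 1.0, 0.0]
contact_force: [-0.6, 0.4, -1.4]
width: 0.0385
gripper_force: 60.9
```

{"op": "drive_tool", "data": {
  "rows": [
    [[0, 0, 0], [0.15, 0.01, 0], 3.6],
    [[0, 0, 0], [0.1, 0, 0], 3.6],
    [[0, 0, 0], [0, 0, 0], 3.6]
  ]
}}

```text
clock: 12.3
position: [0.5084, 0.0991, 0.029]
ee_rot: [0.0, -0.022, 1.0, 0.0]
contact_force: [0.0, 0.8, -1.9]
width: 0.0383
gripper_force: 60.9
```

{"op": "drive_tool", "data": {
  "rows": [
    [[0, 0, 0], [0.1, 0, 0], 3.6],
    [[0, 0, 0], [0.1, 0, 0], 3.6],
    [[0, 0, 0], [0, 0, 0], 3.6]
  ]
}}

```text
clock: 12.68
position: [0.5089, 0.0991, 0.0286]
ee_rot: [-0.001, -0.022, 1.0, 0.0]
contact_force: [-4.1, 0.7, -1.7]
width: 0.038
gripper_force: 60.9
```

{"op": "drive_tool", "data": {
  "rows": [
    [[0, 0, 0], [0.1, 0, 0], 3.6],
    [[0, 0, 0], [0.1, 0, 0], 3.6],
    [[0, 0, 0], [0, 0, 0], 3.6]
  ]
}}

```text
clock: 13.05
position: [0.509, 0.0991, 0.0282]
ee_rot: [-0.003, -0.022, 1.0, 0.0]
contact_force: [-6.6, 0.5, 0.6]
width: 0.0385
gripper_force: 61.1
```

{"op": "drive_tool", "data": {
  "rows": [
    [[0, 0, 0], [0, 0, -0.1], 3.6],
    [[0, 0, 0], [0, 0, -0.1], 3.6],
    [[0, 0, 0], [0, 0, 0], 3.6]
  ]
}}

```text
clock: 13.42
position: [0.5089, 0.0991, 0.0276]
ee_rot: [-0.003, -0.022, 1.0, 0.0]
contact_force: [-9.6, 0.4, 10.6]
width: 0.0382
gripper_force: 62.3
```

{"op": "drive_tool", "data": {
  "rows": [
    [[0, 0, 0], [-0.1, 0, 0.1], 3.6],
    [[0, 0, 0], [0, 0, 0], 4.4],
    [[0, 0, 0], [0, 0, 0], 5],
    [[0, 0, 0], [0, 0, 0], 6],
    [[0, 0, 0], [0, 0, 0], 6],
    [[0, 0, 0], [0, 0, 4], 6],
    [[0, 0, 0], [-0.5, 0, 5], 6],
    [[0, 0, 0], [0, 0, 5], 8.5]
  ]
}}

```text
clock: 14.42
position: [0.5059, 0.0991, 0.1692]
ee_rot: [-0.0, -0.022, 1.0, 0.0]
contact_force: [0.9, 0.9, -0.2]
width: 0.076
gripper_force: 0.0
```

```bash
python3 - <<'E'
from h import *
import json
s=manip.get_state();c=eyes.get_calibration('wrist');snap('wrist','w3.png')
json.dump({k:np.array(v).tolist() for k,v in c.items()},open('w3.json','w'))
print(s['clock'],s['position'],s['contact_force'],s['width'])
E
```

```text
14.425 [0.50586294 0.09905289 0.16920985] [ 0.91330111  0.85879601 -0.21388049] 0.07603449160828324
```

View pics/w3.png

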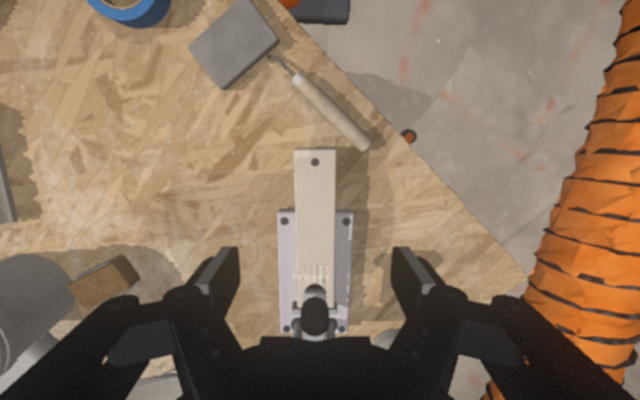

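The strip's near end is at (294,151)–(335,150) and it runs straight to the raised clip at (315,310). The plate front corners are (277,210) and (353,211). I'll check centring by number.

```bash
python3 - <<'E'
from h import *
import json
np.set_printoptions(precision=4,suppress=True)
c=json.load(open('w3.json'))
g=np.array
a=[ray('wrist',p,.029,c)[:2] for p in((294,151),(335,150))];m=(a[0]+a[1])/2
p=[ray('wrist',p,.015,c)[:2] for p in((277,210),(353,211))];q=(p[0]+p[1])/2
print('near end',m,'plate front',q)
u=g([np.cos(.042),np.sin(.042)]);v=g([-u[1],u[0]]);print('near in plate frame x,y', (m-q)@u-.065,(m-q)@v, 'front vs est', (q-g([.593,.102]))@u,(q-g([.593,.102]))@v)
s=manip.get_state();print(s['position'])
E
```

```text
near end [0.4645 0.0953] plate front [0.5268 0.0985]
near in plate frame x,y -0.12738749343228697 -0.0005405421693323966 front vs est -0.06631377401222908 -0.0007342937172691732
[0.5102 0.0994 0.1761]
```

{"op": "drive_tool", "data": {
  "rows": [
    [[0, 0, 0], [4.2, 0.15, 0], 8.5],
    [[0, 0, 0], [4.2, 0.15, 0], 8.5],
    [[0, 0, 0], [0, 0, -3], 8.5],
    [[0, 0, 0], [0, 0, -3.5], 8.5],
    [[0, 0, 0], [0, 0, -2], 8.5],
    [[0, 0, 0], [0, 0, 0], 8.5],
    [[0, 0, 0], [0, 0, 0], 8.5]
  ]
}}

```text
clock: 15.35
position: [0.5911, 0.1021, 0.0837]
ee_rot: [0.001, -0.022, 1.0, 0.0]
contact_force: [-0.2, -1.3, 0.1]
width: 0.0853
gripper_force: 0.0
```

{"op": "drive_tool", "data": {
  "rows": [
    [[0, 0, 0], [0.3, 0, 0.6], 8.5],
    [[0, 0, 0], [0, 0, 0], 4],
    [[0, 0, 0], [0, 0, 0], 2],
    [[0, 0, 0], [0, 0, 0], 2],
    [[0, 0, 0], [0, 0, 0], 2],
    [[0, 0, 0], [0, 0, 0], 2],
    [[0, 0, 0], [0, 0, 0], 2]
  ],
  "force": 25
}}

```text
clock: 16.23
position: [0.5932, 0.1023, 0.089]
ee_rot: [-0.0, -0.022, 1.0, 0.0]
contact_force: [-1.1, 1.2, 1.3]
width: 0.0227
gripper_force: 25.1
```

{"op": "drive_tool", "data": {
  "rows": [
    [[0, 0, 0], [0, 0, -0.5], 2],
    [[0, 0, 0], [0, 0, -0.6], 2],
    [[0, 0, 0], [0, 0, -0.6], 2],
    [[0, 0, 0], [0, 0, -0.5], 2],
    [[0, 0, 0], [0, 0, -0.3], 2],
    [[0, 0, 0], [0, 0, 0], 2]
  ]
}}

```text
clock: 16.98
position: [0.5931, 0.1023, 0.0632]
ee_rot: [-0.0, -0.022, 1.0, 0.0]
contact_force: [0.5, 3.8, -2.0]
width: 0.0227
gripper_force: 24.8
```

Lowered 26 mm of about 28; continue gently to contact.

{"op": "drive_tool", "data": {
  "rows": [
    [[0, 0, 0], [0, 0, -0.15], 2],
    [[0, 0, 0], [0, 0, -0.15], 2],
    [[0, 0, 0], [0, 0, -0.1], 2],
    [[0, 0, 0], [0, 0, 0], 2]
  ]
}}

```text
clock: 17.48
position: [0.5932, 0.1023, 0.06]
ee_rot: [-0.0, -0.022, 1.0, 0.0]
contact_force: [-1.4, 4.8, 2.5]
width: 0.0232
gripper_force: 25.2
```

{"op": "drive_tool", "data": {
  "rows": [
    [[0, 0, 0], [0, 0, -0.15], 2],
    [[0, 0, 0], [0, 0, -0.1], 2],
    [[0, 0, 0], [0, 0, 0], 2]
  ]
}}

```text
clock: 17.85
position: [0.5932, 0.1023, 0.059]
ee_rot: [0.0, -0.022, 1.0, 0.0]
contact_force: [-4.6, 5.4, 11.7]
width: 0.0229
gripper_force: 25.9
```

{"op": "drive_tool", "data": {
  "rows": [
    [[0, 0, 0], [0, 0, -0.1], 2],
    [[0, 0, 0], [0, 0, 0], 2],
    [[0, 0, 0], [0, 0, 0], 4],
    [[0, 0, 0], [0, 0, 0], 8],
    [[0, 0, 0], [0, 0, 0], 8],
    [[0, 0, 0], [0, 0, 4], 8.5],
    [[0, 0, 0], [0, 0, 5], 8.5],
    [[0, 0, 0], [-5, 0, 3], 8.5]
  ]
}}

```text
clock: 18.85
position: [0.5475, 0.1016, 0.1787]
ee_rot: [0.004, -0.021, 1.0, -0.0]
contact_force: [-0.0, -0.3, 0.2]
width: 0.0852
gripper_force: 0.0
```

{"op": "drive_tool", "data": {
  "rows": [
    [[0, 0, 0], [-5, 0, 3], 8.5],
    [[0, 0, 0], [-4, 0, 2], 8.5],
    [[0, 0, 0], [0, 0, 0], 8.5]
  ]
}}

```text
clock: 19.23
position: [0.4515, 0.1019, 0.228]
ee_rot: [0.001, -0.022, 1.0, -0.0]
contact_force: [0.9, -0.1, -0.3]
width: 0.0851
gripper_force: 0.0
```

```bash
python3 - <<'E'
from h import *
snap('side','d3.png');snap('wrist','w4.png')
f=lambda i,k:cv2.resize(i,None,fx=k,fy=k,interpolation=cv2.INTER_CUBIC)
A=f(cv2.imread('pics/d3.png')[140:220,240:400],5);B=cv2.imread('pics/w4.png')[200-100:200+90]
cv2.imwrite('pics/c5.png',np.vstack([A,cv2.copyMakeBorder(B,0,0,0,160,0)]))
print(manip.get_state()['clock'])
E
```

```text
19.325
```

View pics/c5.png

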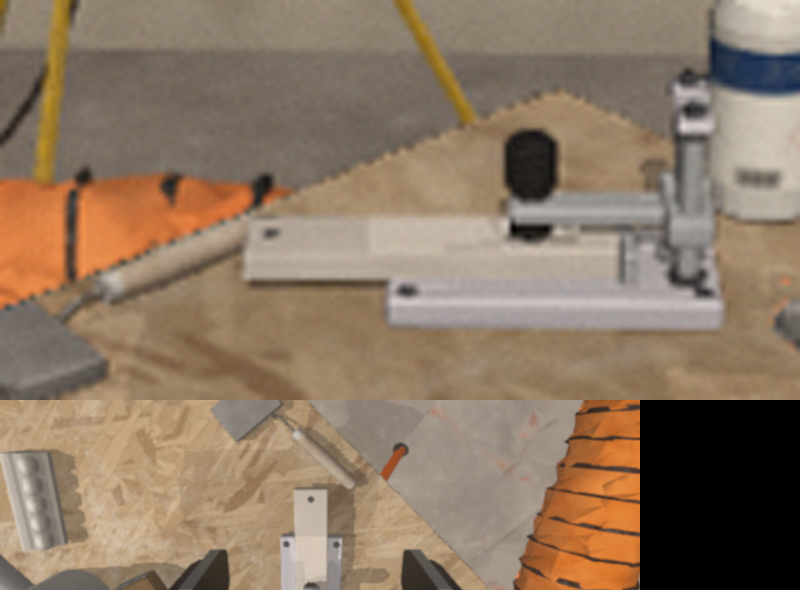

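The strip's end is at the stop (622,260), the clip's foot rests on the strip at (530,235), and the strip lies centred. The moulding has not moved.

```bash
python3 -c "
from rig import job
print(job.sign_off())"
```

```text
the job is handed in; nothing more can be done
None
```

The job is handed in at about 19 s of the 58 s: the flat strip is under the clip, centred to about 1 mm with its end against the back stop, the clip's foot is down on it, and the moulding was left where it was.

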